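Uncap the port of a hydraulic valve block with a pry bar

TASK

Lever the snap-in cover off the large port of the valve block with the pry bar - do not pull at it with the fingers while it is still snapped home - and lay the cover in the empty parts tray. Put the pry bar away on its stand: handle in the saddle, shaft pressed down past the sprung jaw until it sits at the bottom of the clip with the jaw closed over it. Leave the other things on the bench where they are.

Things in the scene. Friction and masses are not known exactly. Their poses are not given: they have to be found in the camera images.
- block: Aluminium hydraulic valve block, fixed, 110 x 230 mm (along its x and y), on two timber strips; top face flat, 90 mm above the bench. Origin on the bench under its middle, z up. In the middle of the top is a round port boss, 46 mm outside diameter, 7.5 mm high, closed by the cover. Low hex plugs stand out 6 mm from the long side faces, 36 to 64 mm above the bench.
- port (a point): Centre of the top face of the port boss, 97.5 mm above the bench; axes as the block's. The seated cover's origin coincides with it. Two spring balls in the port, on its -x and +x sides (towards the two long edges), snap over a bead on the cover's spigot and hold it snug: prise at one of these sides.
- edge (a point): Middle of the block's long top edge on its -x side (block frame -55, 0, 90 mm): a clear straight edge parallel to the block's y and 55 mm from the port's axis, a good fulcrum for the pry bar. The edge at x = +55 mm is alike.
- coil (a point): Foot of the black solenoid coil on the block's top near its +y end (block frame 0, 92, 90 mm): 38 x 36 mm in plan, standing 72 mm above the block's top.
- adapter (a point): Foot of the screwed steel adapter on the block's top near its -y end (block frame 0, -92, 90 mm): 33 mm across, standing 41 mm above the block's top.
- cover: Grey plastic snap-in port cover, 45 g: round flange 60 mm diameter, 5 mm thick; spigot 36 mm diameter, 7 mm long below it. Origin: centre of the flange's underside, z up. Seated, the flange lies on the boss and overhangs it by 7 mm all round, leaving a gap 7.5 mm high over the block's top face (90 to 97.5 mm above the bench) for a blade.
- cover_top (a point): Centre of the cover's top face, 5 mm above its origin. Prising the flange at the block's -x or +x side takes about 10 N at the rim; it lets go when the rim has risen about 5 mm (a level bar tipped some 0.3 rad over the edge) and stays up, the cover tilted 0.14 rad, once the blade is drawn out. Then grip the flange by its rim and pull up (5 to 10 N). A straight pull on the seated cover takes 20 N.
- bar: Pry bar, about 170 g, lying loose on the bench: black square handle 90 mm long, 22 mm wide, 24 mm high, then a round steel shaft 10 mm diameter, 45 mm long, then a flat steel blade 45 mm long, 16 mm wide, 4 mm thick. Origin: under the middle of the handle, on its lower face; x along the bar towards the blade, z up. The blade is flat in the x-y plane. Centre of mass 25 mm ahead of the origin.
- bar_grip (a point): Middle of the pry bar's handle (bar frame 0, 0, 12 mm), on the common axis of handle, shaft and blade, which runs along x. Along this axis the handle ends at x = 45 mm, the shaft at 90 mm, the blade at 135 mm.
- bar_tip (a point): Middle of the end of the pry bar's blade (bar frame 135, 0, 12 mm).
- bar_shaft (a point): Point on the axis of the pry bar's shaft, in the middle of its length (bar frame 67, 0, 12 mm); it belongs in the clip.
- stand: Fixed tool stand for the pry bar: dark steel base plate 155 x 70 mm with two black posts, saddle and clip. Origin on the bench under the place of the handle's middle; x is the direction in which the stored bar points (handle over -x, shaft in the clip at +x), z up. Between the posts (x = -31 to 60 mm) there is nothing above the 8 mm base plate.
- saddle (a point): Middle of the saddle's floor (stand frame -38, 0, 63 mm), 14 mm long in x: the rear end of the handle lies on it, between cheeks 26 mm apart that rise 22 mm above the floor and flare outwards to 33 mm.
- clip (a point): Middle of the clip's fork, 14 mm long in x: where the shaft's axis lies when fully home, 75 mm above the bench (stand frame 67, 0, 75 mm); fork floor 5 mm below. On +y a rigid cheek 6 mm from the middle, flared at the top to 27 mm height; on -y the sprung jaw, its round nose over the shaft (mouth 8.5 mm) with a lip up to 23 mm above. Pressing the shaft through takes 5 to 10 N.
- jaw (a joint): Sprung jaw of the clip, rad: 0 closed; grows as it swings outwards (to -y of the stand); about 0.05 to 0.15 while the shaft passes, and below 0.03 when it has snapped shut above the shaft.
- tray: Empty grey open parts tray, fixed, 160 x 130 mm outside (along its x and y), 45 mm high, walls and floor 4 mm thick. Origin on the bench under its middle, z up.
- bottle: Bystander: white bottle of thread sealant, 40 mm diameter, 110 mm high, standing beside the front (-x) face of the block near one end. Origin: centre of its foot.
- nipple: Bystander: steel double nipple, 42 mm across, 54 mm high, standing beside the front (-x) face of the block near the other end. Origin: centre of its foot.
- nut: Bystander: large steel hex nut lying flat, 47 mm across, 22 mm high, beside one end of the block. Origin: centre of its underside.
- elbow: Bystander: steel elbow fitting, about 55 mm long, 36 mm high, beside an end of the block. Origin: under its corner.
- tee: Bystander: steel tee fitting, 74 mm long, 33 mm high, beyond stand or tray. Origin: under its middle.
- tape: Bystander: roll of white sealing tape lying flat, 56 mm diameter, 19 mm high, beyond stand or tray. Origin: centre of its underside.
- spanner: Bystander: open-ended spanner, 190 mm long, lying on the right side of the bench (-y). Origin: under its middle.
Mind the look-alikes: they are no part of the job. Leave any brown or orange look-alike of the cover alone.

How it is judged:
By the outcome, as a careful person would: the job done as asked, in the order asked, and still so for the second after the job is handed in, with the robot touching nothing.
It also fails if it takes over 72 s, if anything falls off the work surface, if the arm or the gripper's body presses on something with over 40 N, if the wrist force passes 120 N, or if a joint passes its speed limit or range.

ROBOT

A 7-joint arm with a two-finger parallel gripper is mounted at the origin on the work surface. World frame = base frame: x ahead of the robot, y to its left, z up, the work surface at z = 0. Lengths are in m, angles in rad, forces in N, time in s.
With the tool pointing down it reaches from about 0.35 to 0.9 m from the base axis. Payload 8.1 kg.
Tool frame: the origin (TCP) lies at the very end of the fingers, on their centre line; the grasp point (between the pads) lies 19 mm behind it; z points along the fingers, x is the direction in which the jaws open and shut, and the axes are right-handed (so a half turn about z gives the same grasp; the last joint's range is limited). The gripper opens to 92 mm and grips with 3 to 60 N. Pads are 19 mm wide; open, the fingers measure 130 mm over their backs; the gripper's body (75 mm by 190 mm) begins 47 mm behind the grasp point.
Start: joints at [1.149, 0.434, 0.025, 1.573, -0.012, 1.134, -0.075], TCP at [0.196, -0.594, 0.227] pointing down, gripper open.
Joint ranges: [-2.62, 2.62], [-0.44, 2.09], [-1.27, 1.32], [0.08, 2.57], [-1.32, 4.46], [0.12, 2], [-2.74, 2.74]. Speed limits (rad/s): [2.22, 2.22, 3.01, 3.01, 3.14, 3.14, 3.14].

INTERFACE

Orientations are given as a rotation vector (axis times angle).
In Python, from cell import status, viewer, arm gives the robot as it stands.
- The arm moves only by the tool jog_arm, never from a script. Its argument "commands" is text: rows parted by semicolons, each of 7 numbers parted by spaces: the closure, from -1 (fully open) to 1 (shut), then the shift along the world's x, y, z normalised to -1 to 1, where 1 is 0.3 m, then the turn, a rotation vector about the world's x, y, z normalised to -1 to 1, where 1 is 2 pi rad. In form: jaw dx dy dz wx wy wz; .... A call has exactly 5 rows; each row shifts and turns the commanded pose from where the row before left it; what a row does not reach is not made up. A row lasts 1/10 s, in which the tool goes at most 50 mm and 8.59 degrees, less where a joint would pass 70% of its speed; a pose out of reach is approached as far as the arm can. A call with a number of a shift or a turn outside -1 to 1 is refused whole. A call with a gripper value outside its range is refused whole. The fingers move at their own pace and stop on an object; "force" is the grip in N (left out, the last holds). Time passes only in rows, so rows that do not move let the fingers close, or fill a call up. It gives the time, the measured TCP pose, the force and the opening at its end, in the units of the state.
- status.observe(): the state, without advancing time (a new reading comes with each control period).
- viewer.get_image(name): name is "scene" or "top" or "wrist"; returns a dict with "pixels" (480x640x3 uint8, red, green, blue), "z_map" (480x640 float32, m along the optical axis (not along the pixel's ray), 0 where there is no reading), "camera_matrix" (3x3 intrinsics, pixels), "k1" (the pictures are not rectified: a ray, as slopes to the right and down, at radius r is drawn at 1 + k1 r^2 times it, then the intrinsics apply), "R" (3x3) and "t" (3): a world point X has camera coordinates R X + t. Camera axes: x right, y down, z forward; pixel columns grow to the right and rows downward; lengths in m; the calibration is good to about 2 mm. A picture is of the moment at which its call begins.
- arm.sign_off(): hands the job in, once; it reports no verdict.
The state is a dict: "clock": time; "joints": joint angles; "dq": joint speeds; "joint_efforts": joint torques, N m; "position": TCP position; "ee_rot": TCP orientation; "force": force on the tool from outside, world axes, zero at the start; "ft_torque": the same for the moment, N m; "width": opening from 0.0 (shut) to 1.0 (fully open).
Only numpy, scipy, OpenCV 4.12 (cv2) and the standard library are available. Lean on these libraries where they do the work, as an engineer would, in place of code of your own. Each camera call takes 0.05 s, during which the arm holds its last target. There are 200 camera calls.

## Working session

There is one attempt and no reset: what is moved stays moved. The work goes in short steps, Python scripts to look and compute and a tool call to move; the robot and the scene stay as the last step left them, time stands still between calls to the robot, and variables do not carry over. Pictures are saved under pics/ and viewed, about 8 in all and at most 12, crops included, and the job is handed in when it is done.

Besides the shell and the picture viewer there is one more tool, called after "Emit:" as name(argument=value, ...), one argument or row to a line, values as JSON. jog_arm: Moves the arm, as the interface text tells. Scaled input: -1 to 1 covers 0.3 m each way for a shift and 2 pi rad each way for a turn. Its arguments: {"type":"object","properties":{"commands":{"type":"string"},"force":{"type":"number"}},"required":["commands"]}

```bash
ls; mkdir -p pics
cat > h.py <<'E'
import numpy as np, cv2
from cell import status, viewer, arm
def grab(n):
    d=viewer.get_image(n); d['n']=n; return d
def save(d,f,crop=None,s=1):
    im=d['pixels'][:,:,::-1]
    if crop: u0,v0,u1,v1=crop; im=im[v0:v1,u0:u1]
    if s!=1: im=cv2.resize(im,None,fx=s,fy=s,interpolation=cv2.INTER_CUBIC)
    cv2.imwrite('pics/'+f,im)
def slopes(d,uv):
    uv=np.atleast_2d(np.asarray(uv,float)); K=d['camera_matrix']
    p=np.c_[(uv[:,0]-K[0,2])/K[0,0],(uv[:,1]-K[1,2])/K[1,1]]
    q=p.copy()
    for _ in range(20): q=p/(1+d['k1']*(q**2).sum(1))[:,None]
    return q
def plane(d,uv,z):
    "pixels -> world points on plane z"
    q=slopes(d,uv); r=np.c_[q,np.ones(len(q))]@d['R']; c=-d['R'].T@d['t']
    return c+r*((z-c[2])/r[:,2])[:,None]
def cloud(d):
    v,u=np.mgrid[:480,:640]; q=slopes(d,np.c_[u.ravel(),v.ravel()])
    z=d['z_map'].ravel(); P=(np.c_[q,np.ones(len(q))]*z[:,None]-d['t'])@d['R']
    P[z==0]=np.nan
    return P.reshape(480,640,3)
def proj(d,X):
    c=np.atleast_2d(X)@d['R'].T+d['t']; q=c[:,:2]/c[:,2:]; q=q*(1+d['k1']*(q**2).sum(1))[:,None]
    K=d['camera_matrix']; return q*[K[0,0],K[1,1]]+[K[0,2],K[1,2]]
E
python3 - <<'E'
from h import *
s=status.observe(); print({k:np.round(v,3) for k,v in s.items()})
for n in ('scene','top'):
    d=grab(n); save(d,n+'0.png'); print(n,d['camera_matrix'].round(1).tolist(),d['k1'],(-d['R'].T@d['t']).round(3),d['R'].round(2).tolist(),(d['z_map']>0).mean())
E
```

```text
pics
{'clock': np.float64(0.0), 'joints': array([ 1.149,  0.435,  0.025,  1.574, -0.012,  1.134, -0.075]), 'dq': array([ 0.001, -0.001,  0.001,  0.   , -0.   , -0.001,  0.   ]), 'joint_efforts': array([-0.0000e+00, -6.6785e+01,  9.8500e-01, -3.1445e+01, -6.0000e-02,
        4.3000e-02,  0.0000e+00]), 'position': array([ 0.196, -0.593,  0.226]), 'ee_rot': array([-2.545e+00,  1.840e+00,  2.000e-03]), 'force': array([-0.202,  0.009, -0.413]), 'ft_torque': array([-0.03 , -0.01 ,  0.071]), 'width': np.float64(1.003)}
scene [[442.3, 0.0, 326.6], [0.0, 442.3, 241.7], [0.0, 0.0, 1.0]] 0.023608100360156602 [0.825 0.407 0.853] [[-0.91, 0.41, -0.0], [0.34, 0.74, -0.58], [-0.24, -0.53, -0.81]] 0.996025390625
top [[558.7, 0.0, 311.5], [0.0, 558.7, 241.4], [0.0, 0.0, 1.0]] -0.05560834388960423 [ 0.38  -0.071  1.336] [[0.03, -1.0, -0.0], [-0.99, -0.03, -0.17], [0.17, 0.01, -0.99]] 0.9959309895833334
```

View pics/top0.png

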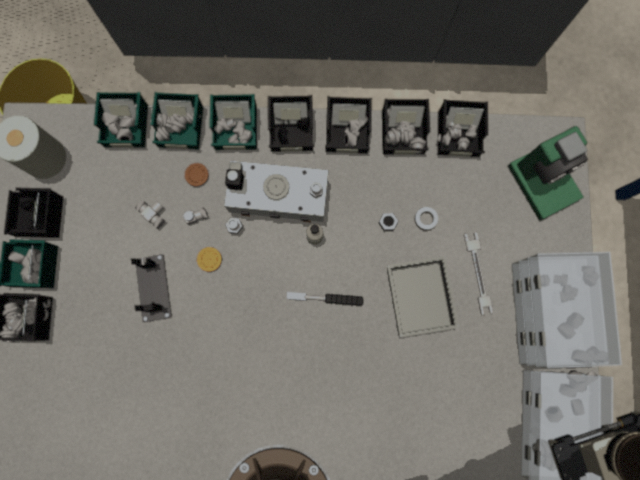

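View pics/scene0.png

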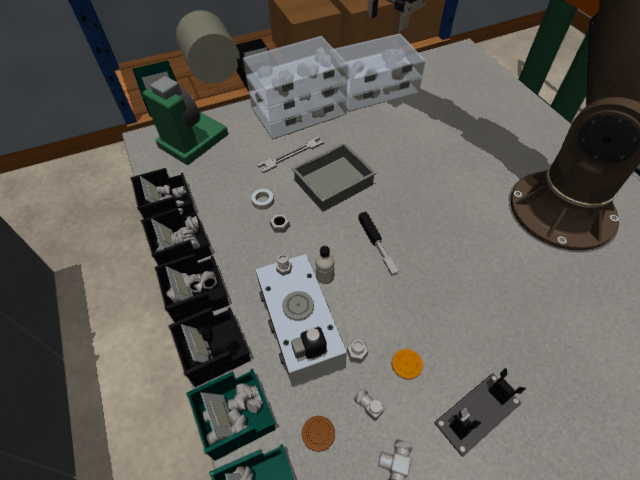

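Top view: the block is at (276,188) with the grey cover on its boss, the bar at (325,298) with its blade to image left, the stand at (153,288) and the tray at (421,297). Three round discs could be the cover: grey (276,187) on the block, brown (197,174) and orange (209,259) on the bench. Only the grey one sits on the boss, so it's the one meant. Next I'll measure and take one enlarged crop.

Run:
```python
from h import *
T=grab('top'); S=grab('scene')
for d in (T,S):
    P=cloud(d); d['P']=P; print(d['n'],'bench z',np.nanmedian(P[270:290,440:450,2] if d is T else P[300:320,400:420,2]))
def box(d,uv):
    return [int(x) for x in uv]
def rect(d,m,z,name):
    m=m.astype(np.uint8); n,l,st,c=cv2.connectedComponentsWithStats(m)
    for i in range(1,n):
        if st[i,4]<25: continue
        v,u=np.where(l==i); X=plane(d,np.c_[u,v],z)[:,:2] if z is not None else d['P'][v,u,:2]
        X=X[np.isfinite(X).all(1)]
        r=cv2.minAreaRect((X*1000).astype(np.float32)); print(d['n'],name,st[i,4],'px',c[i].round(),'ctr',np.round(r[0],1),'size',np.round(r[1],1),'ang',round(r[2],2),'mean',(X.mean(0)*1000).round(1))
def win(d,u0,v0,u1,v1):
    m=np.zeros((480,640),bool); m[v0:v1,u0:u1]=1; return m
Z=T['P'][:,:,2]; rgb=T['pixels'].astype(int); g=rgb.sum(2)/3
rect(T,win(T,215,150,340,230)&(abs(Z-.090)<.004),.09,'blocktop')
rect(T,win(T,255,165,298,210)&(Z>.097)&(Z<.108),.1025,'cover')
rect(T,win(T,320,285,370,312)&(g<70),.018,'handle')
rect(T,win(T,280,285,330,312)&(Z>.006),.012,'shaftblade')
rect(T,win(T,125,245,180,330)&(Z>.004)&(Z<.02),.008,'base')
rect(T,win(T,125,245,180,330)&(Z>.03),None,'posts')
rect(T,win(T,380,250,465,345)&(Z>.035),.045,'tray')
Zs=S['P'][:,:,2]
rect(S,win(S,270,280,330,330)&(Zs>.098)&(Zs<.108),.1025,'cover')
rect(S,win(S,430,360,530,460)&(Zs>.03),None,'posts')
rect(S,win(S,240,240,350,390)&(abs(Zs-.09)<.004),.09,'blocktop')
a=cv2.resize(S['pixels'][365:460,425:530],None,fx=5.5,fy=5.5,interpolation=2)[:,:,::-1]
b=cv2.resize(T['pixels'][245:330,125:185],None,fx=3.6,fy=3.6)[:,:,::-1]
c=cv2.resize(T['pixels'][155:225,215:285],None,fx=3,fy=3)[:,:,::-1]
out=np.zeros((525,800,3),np.uint8); out[:a.shape[0],:a.shape[1]]=a; out[:b.shape[0],580:580+b.shape[1]]=b; out[312:312+c.shape[0],580:580+c.shape[1]]=c
cv2.imwrite('pics/crop1.png',out)
```

```text
top bench z 0.02505461962495774
scene bench z 0.0011679692611426878
top blocktop 3101 px [279. 190.] ctr [714.7  23.7] size [229.7 111.5] ang 85.71 mean [711.3  15.6]
top cover 507 px [276. 186.] ctr [714.8  24.1] size [59.  57.1] ang 2.11 mean [715.3  23.6]
top handle 342 px [344. 300.] ctr [ 468.  -140.9] size [87.7 22.6] ang 86.44 mean [ 468.1 -141.5]
top shaftblade 263 px [308. 297.] ctr [471.3 -55.5] size [103.2  21.4] ang 88.21 mean [472.9 -55.6]
top base 1437 px [154. 289.] ctr [484.8 315.4] size [160.9  74.3] ang 11.65 mean [480.  311.7]
top posts 185 px [142. 262.] ctr [537.5 325.7] size [17.6 36.7] ang 8.13 mean [535.5 324.9]
top posts 179 px [147. 308.] ctr [433.2 306.2] size [14.6 46. ] ang 12.02 mean [432.6 306.2]
top tray 976 px [424. 296.] ctr [ 479.4 -322.1] size [168.9 139.6] ang 10.61 mean [ 480.1 -324.5]
scene cover 712 px [298. 305.] ctr [713.7  24.9] size [59.3 58.9] ang 65.41 mean [713.6  24.9]
scene posts 420 px [505. 387.] ctr [433.5 307.9] size [17.6 44.8] ang 13.15 mean [436.  308.4]
scene posts 411 px [464. 423.] ctr [535.8 327.3] size [17.6 33.5] ang 9.88 mean [538.4 328.7]
scene blocktop 4454 px [298. 311.] ctr [713.5  24.9] size [231.  109.7] ang 85.76 mean [714.4  27.8]
```

View pics/crop1.png

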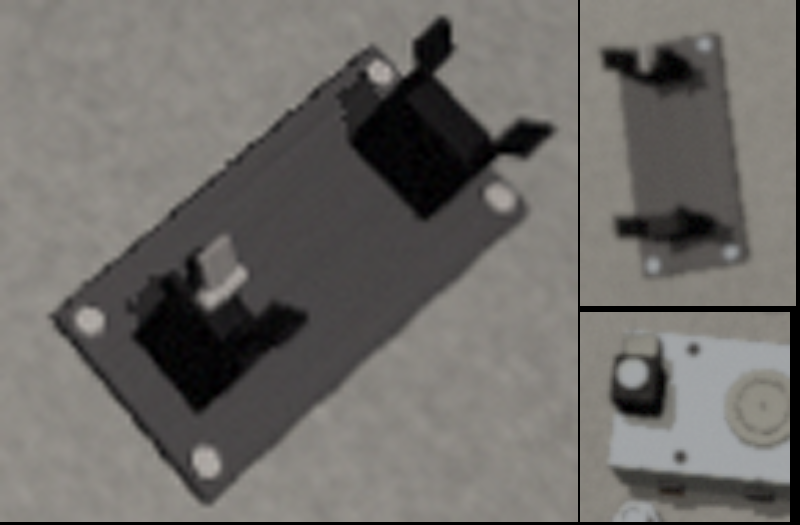

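The crop shows the wide two-cheek saddle at world (433,307) and the clip at (537,327), with the light sprung jaw on its -y side. So the stand points at a yaw of about 11°. The coil is at the +y end of the block, which makes the block's yaw about -4.3°. The grey disc on the boss is the cover. Next I'll check that the way to the bar is clear.

Run:
```python
from h import *
P=cloud(grab('scene')); T=cloud(grab('top'))
for nm,Q in(('s',P),('t',T)):
    for x0,x1,y0,y1 in((.1,.35,-.65,-.4),(.1,.6,-.9,-.62),(.3,.6,-.62,-.4),(.3,.6,-.4,-.05),(.6,.66,-.1,-.02),(.6,.66,-.02,.07),(.6,.66,.07,.15)):
        m=(Q[...,0]>x0)&(Q[...,0]<x1)&(Q[...,1]>y0)&(Q[...,1]<y1); print(nm,x0,x1,y0,y1,m.sum(),np.nanpercentile(Q[m][:,2],99.5).round(3) if m.sum() else '')
# bottle / nipple
for x0,x1,y0,y1 in((.58,.66,-.12,-.03),(.58,.66,.05,.16)):
    m=(P[...,0]>x0)&(P[...,0]<x1)&(P[...,1]>y0)&(P[...,1]<y1)&(P[...,2]>.03); print(P[m].min(0).round(3),P[m].max(0).round(3),m.sum())
```

```text
s 0.1 0.35 -0.65 -0.4 7579 0.322
s 0.1 0.6 -0.9 -0.62 3707 0.269
s 0.3 0.6 -0.62 -0.4 9527 0.168
s 0.3 0.6 -0.4 -0.05 13010 0.049
s 0.6 0.66 -0.1 -0.02 894 0.113
s 0.6 0.66 -0.02 0.07 791 0.092
s 0.6 0.66 0.07 0.15 976 0.058
t 0.1 0.35 -0.65 -0.4 17559 0.488
t 0.1 0.6 -0.9 -0.62 8307 0.335
t 0.3 0.6 -0.62 -0.4 15088 0.169
t 0.3 0.6 -0.4 -0.05 18632 0.05
t 0.6 0.66 -0.1 -0.02 999 0.113
t 0.6 0.66 -0.02 0.07 1026 0.09
t 0.6 0.66 0.07 0.15 798 0.058
[ 0.598 -0.086  0.03 ] [ 0.66  -0.03   0.114] 552
[0.617 0.092 0.03 ] [0.659 0.146 0.063] 308
```

Emit:
jog_arm(
  commands="-1 0.061 0.106 0 0 0 0.0128;-1 0.061 0.106 0 0 0 0.0128;-1 0.061 0.106 0 0 0 0.0128;-1 0.061 0.106 0 0 0 0.0128;-1 0.061 0.106 0 0 0 0.0128",
  force=50,
)

```text
clock: 0.8
position: [0.2879, -0.4332, 0.2268]
ee_rot: [2.864, -1.291, 0.0]
force: [1.3, -0.1, 0.3]
width: 1.001
```

Emit:
jog_arm(
  commands="-1 0.060 0.106 -0.03 0 0 0.0128;-1 0.060 0.106 -0.03 0 0 0.0128;-1 0.060 0.106 -0.03 0 0 0.0128;-1 0.060 0.106 -0.03 0 0 0.0128;-1 0.060 0.106 -0.03 0 0 0.0128",
)

```text
clock: 1.3
position: [0.3779, -0.2743, 0.1816]
ee_rot: [3.064, -0.693, 0.001]
force: [0.2, -0.2, -0.4]
width: 0.999
```

Emit:
jog_arm(
  commands="-1 0.060 0.106 -0.03 0 0 0.0128;-1 0.060 0.106 -0.03 0 0 0.0128;-1 0.060 0.106 -0.03 0 0 0.0128;-1 0.060 0.106 -0.03 0 0 0.0128;-1 0.060 0.106 -0.03 0 0 0.0128",
)

```text
clock: 1.8
position: [0.468, -0.1153, 0.1366]
ee_rot: [3.141, -0.067, 0.001]
force: [0.2, -0.4, -0.4]
width: 0.999
```

```bash
cat >> h.py <<'E'
from scipy.spatial.transform import Rotation as Ro
def st():
    s=status.observe(); R=Ro.from_rotvec(s['ee_rot']).as_matrix()
    print('clk %.2f pos %s xyaw %.2f z %s f %s tq %s w %.3f j %s'%(s['clock'],(s['position']*1000).round(1),np.degrees(np.arctan2(R[1,0],R[0,0])),R[:,2].round(3),s['force'].round(1),s['ft_torque'].round(2),s['width'],s['joints'].round(2))); return s,R
def wmask(d,lo,hi,box=None):
    P=cloud(d); m=(P[...,2]>lo)&(P[...,2]<hi)
    if box: m&=(P[...,0]>box[0])&(P[...,0]<box[1])&(P[...,1]>box[2])&(P[...,1]<box[3])
    return P,m
E
python3 - <<'E'
from h import *
st(); d=grab('wrist'); save(d,'w1.png'); print((-d['R'].T@d['t']).round(3))
P=cloud(d); print(proj(d,[[.468,-.141,.024],[.471,-.006,.012]]))
m=(P[...,2]>.008)&(P[...,2]<.035)&(abs(P[...,0]-.47)<.05)&(abs(P[...,1]+.09)<.13)
for nm,a,b in(('hi',.02,.035),('all',.008,.035)):
    mm=m&(P[...,2]>a)&(P[...,2]<b); X=P[mm][:,:2]*1000; r=cv2.minAreaRect(X.astype(np.float32)); print(nm,mm.sum(),r,X.mean(0),P[mm][:,2].mean(),X.min(0),X.max(0))
E
```

```text
clk 1.80 pos [ 468.  -115.3  136.6] xyaw -2.44 z [ 0.001 -0.    -1.   ] f [ 0.2 -0.4 -0.4] tq [-0.03 -0.09  0.  ] w 0.999 j [ 0.48  0.35 -0.45  2.    0.2   0.84 -0.11]
[ 0.471 -0.047  0.295]
[[325.45295603 265.87973241]
 [321.63636072  74.66403439]]
hi 3036 ((467.2359313964844, -132.1700439453125), (81.38336181640625, 22.24177360534668), 87.0011978149414) [ 467.19059252 -131.29180279] 0.024084745987154522 [ 454.33207326 -172.5991282 ] [479.53074167 -91.41442736]
all 5531 ((469.2857971191406, -88.34429168701172), (169.05540466308594, 22.398115158081055), 87.20846557617188) [469.09251366 -91.77649209] 0.020075403874812225 [ 454.25922744 -172.5991282 ] [480.89196448  -3.69799447]
```

Emit:
jog_arm(
  commands="-1 0 0 -0.1 0 0 -0.001;-1 0 0 -0.1 0 0 0;-1 0 0 -0.1 0 0 0;-1 0 0 -0.1 0 0 0;-1 0 0 -0.04 0 0 0",
)

```text
clock: 2.35
position: [0.4659, -0.1165, 0.0026]
ee_rot: [-3.14, 0.082, 0.005]
force: [-0.8, -0.0, 0.9]
width: 1.002
```

Emit:
jog_arm(
  commands="1 0 0 0 0 0 0;1 0 0 0 0 0 0;1 0 0 0 0 0 0;1 0 0 0 0 0 0;1 0 0 0 0 0 0",
  force=55,
)

```text
clock: 2.85
position: [0.4679, -0.1168, 0.0056]
ee_rot: [3.14, -0.082, 0.002]
force: [-0.3, -0.3, 0.6]
width: 0.611
```

Emit:
jog_arm(
  commands="1 0 0 0 0 0 0;1 0 0 0 0 0 0;1 0 0 0.03 0 0 0;1 0 0 0.06 0 0 0;1 0 0 0.1 0 0 0",
)

```text
clock: 3.35
position: [0.4662, -0.1162, 0.0617]
ee_rot: [-3.14, 0.081, 0.005]
force: [0.3, -0.5, -0.2]
width: 0.176
```

The fingers were still closing when I lifted, so the grip missed. I'll reopen and measure the bar again.

Emit:
jog_arm(
  commands="-1 0 0 0.1 0 0 0;-1 0 0 0.1 0 0 0;-1 0 0 0 0 0 0;-1 0 0 0 0 0 0;-1 0 0 0 0 0 0",
)

```text
clock: 3.85
position: [0.4666, -0.1165, 0.1212]
ee_rot: [-3.14, 0.082, 0.002]
force: [0.1, 1.0, -0.9]
width: 0.565
```

Emit:
jog_arm(
  commands="-1 0 0 0 0 0 0;-1 0 0 0 0 0 0;-1 0 0 0 0 0 0;-1 0 0 0 0 0 0;-1 0 0 0 0 0 0",
)

```text
clock: 4.35
position: [0.4673, -0.1165, 0.1216]
ee_rot: [-3.14, 0.082, 0.0]
force: [0.3, 0.5, 0.2]
width: 0.981
```

Run:
```python
from h import *
st(); d=grab('wrist'); save(d,'w2.png')
P=cloud(d)
m=(P[...,2]>.008)&(P[...,2]<.035)&(abs(P[...,0]-.47)<.05)&(abs(P[...,1]+.09)<.13)
for nm,a,b in(('hi',.02,.035),('all',.008,.035)):
    mm=m&(P[...,2]>a)&(P[...,2]<b); X=P[mm][:,:2]*1000; r=cv2.minAreaRect(X.astype(np.float32)); print(nm,mm.sum(),r,X.mean(0),P[mm][:,2].mean(),X.min(0),X.max(0))
```

```text
clk 4.35 pos [ 467.3 -116.5  121.6] xyaw -2.97 z [-0.  0. -1.] f [0.3 0.5 0.2] tq [-0.05 -0.05  0.02] w 0.981 j [ 0.48  0.37 -0.44  2.01  0.22  0.8  -0.14]
hi 3145 ((468.07489013671875, -111.594970703125), (111.6333236694336, 22.39006805419922), 87.43748474121094) [ 467.31212618 -128.51347282] 0.024024251032113256 [ 454.40757661 -167.78509286] [479.37366427 -55.82501661]
all 5929 ((469.33892822265625, -85.468017578125), (163.98728942871094, 22.413570404052734), 87.33711242675781) [469.21564057 -88.8095346 ] 0.01986296627421355 [ 454.39811494 -167.78509286] [480.77816721  -3.86032953]
```

View pics/w2.png

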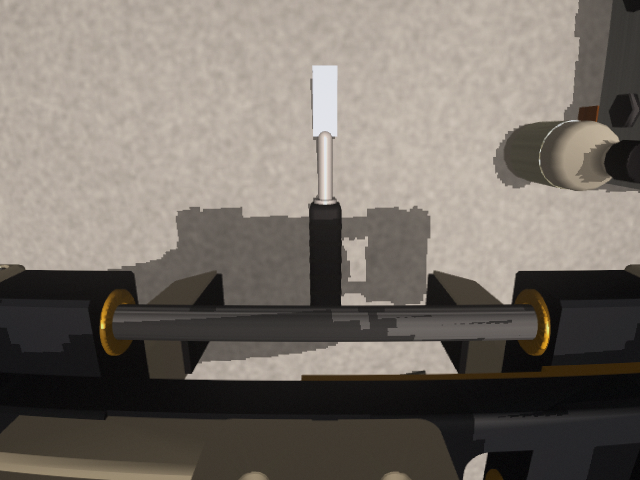

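The wrist view shows the bar undisturbed: handle near (325,255), blade end near (325,66), and the fingers straddling it. I'll go down again and this time let the fingers close fully.

Emit:
jog_arm(
  commands="-1 0 0 -0.1 0 0 0;-1 0 0 -0.1 0 0 0;-1 0 0 -0.1 0 0 0;-0.2 0 0 -0.07 0 0 0;0.2 0 0 -0.022 0 0 0",
)

```text
clock: 4.9
position: [0.4661, -0.1163, 0.0023]
ee_rot: [-3.14, 0.081, 0.005]
force: [0.1, 0.2, 0.1]
width: 0.874
```

Emit:
jog_arm(
  commands="1 0 0 0 0 0 0;1 0 0 0 0 0 0;1 0 0 0 0 0 0;1 0 0 0 0 0 0;1 0 0 0 0 0 0",
  force=55,
)

```text
clock: 5.4
position: [0.4678, -0.1167, 0.0048]
ee_rot: [3.14, -0.082, 0.002]
force: [0.1, 0.5, 0.6]
width: 0.442
```

Emit:
jog_arm(
  commands="1 0 0 0 0 0 0;1 0 0 0 0 0 0;1 0 0 0 0 0 0;1 0 0 0 0 0 0;1 0 0 0 0 0 0",
)

```text
clock: 5.9
position: [0.4675, -0.1166, 0.0043]
ee_rot: [3.14, -0.082, 0.0]
force: [-0.2, -0.5, 3.9]
width: 0.236
```

Emit:
jog_arm(
  commands="1 0 0 0.05 0 0 0;1 0 0 0.1 0 0 0;1 0 0 0.13 0 0 0;1 0 0 0.15 0 0 -0.0212;1 0 0 0.12 0 0 -0.0212",
)

```text
clock: 6.4
position: [0.4672, -0.1163, 0.171]
ee_rot: [-3.1, 0.506, -0.0]
force: [1.5, -1.2, -3.3]
width: 0.233
```

Emit:
jog_arm(
  commands="1 0.02 0.052 0 0 0 -0.0212;1 0.02 0.052 0 0 0 -0.0212;1 0.02 0.052 0 0 0 -0.0212;1 0.02 0.052 0 0 0 -0.0212;1 0.02 0.052 0 0 0 -0.0212",
)

```text
clock: 6.9
position: [0.497, -0.0379, 0.1687]
ee_rot: [2.764, -1.492, -0.001]
force: [-0.9, -0.0, -1.2]
width: 0.231
```

Emit:
jog_arm(
  commands="1 0.02 0.052 0 0 0 -0.0212;1 0.02 0.052 0 0 0 -0.0212;1 0.02 0.052 0 0 0 -0.0212;1 0.02 0.052 0 0 0 -0.0212;1 0.02 0.052 0 0 0 -0.0212",
)

```text
clock: 7.4
position: [0.527, 0.0401, 0.1686]
ee_rot: [2.124, -2.313, -0.001]
force: [-0.4, -0.2, -2.1]
width: 0.236
```

Run:
```python
from h import *
s,R=st(); d=grab('wrist'); save(d,'w3.png')
P=cloud(d)
# bar in view: points above block level near gripper
m=(P[...,2]>.15)&(P[...,2]<.2)&(P[...,0]>.56)&(P[...,0]<.66)
X=P[m]; print(m.sum(),X.mean(0)); 
for lo,hi in((.57,.59),(.6,.62),(.62,.65)):
    q=X[(X[:,0]>lo)&(X[:,0]<hi)]; print(lo,len(q),q.mean(0).round(4) if len(q) else '')
if len(X): print('tip',X[:,0].max(),cv2.minAreaRect((X[:,:2]*1000).astype(np.float32)))
m=(abs(P[...,2]-.1025)<.003)&(abs(P[...,0]-.714)<.05)&(abs(P[...,1]-.025)<.05)
X=P[m]*1000; print('cover',m.sum(),cv2.minEnclosingCircle(X[:,:2].astype(np.float32)),X[:,2].mean())
m=(abs(P[...,2]-.09)<.003)&(abs(P[...,0]-.714)<.08)&(abs(P[...,1]-.025)<.14)
X=P[m]*1000; print('block',m.sum(),cv2.minAreaRect(X[:,:2].astype(np.float32)),X[:,2].mean())
```

```text
clk 7.40 pos [527.   40.1 168.6] xyaw -94.87 z [-0.001 -0.    -1.   ] f [-0.4 -0.2 -2.1] tq [ 0.02 -0.01 -0.06] w 0.236 j [-0.04  0.35 -0.18  1.87  0.08  0.93 -1.91]
8107 [0.60604148 0.03373417 0.17915999]
0.57 1382 [0.5801 0.0358 0.1806]
0.6 2527 [0.6102 0.0334 0.1785]
0.62 2590 [0.6298 0.0318 0.1785]
tip 0.6402991284024208 ((599.7352294921875, 34.307586669921875), (16.240440368652344, 80.34175109863281), 85.09416961669922)
cover 0 ((0.0, 0.0), 0.0) nan
block 8336 ((664.9036865234375, 29.186264038085938), (229.3005828857422, 14.755192756652832), 85.13841247558594) 90.14877905330091<stdin>:11: RuntimeWarning: Mean of empty slice.
  ret = ret.dtype.type(ret / rcount)
```

View pics/w3.png

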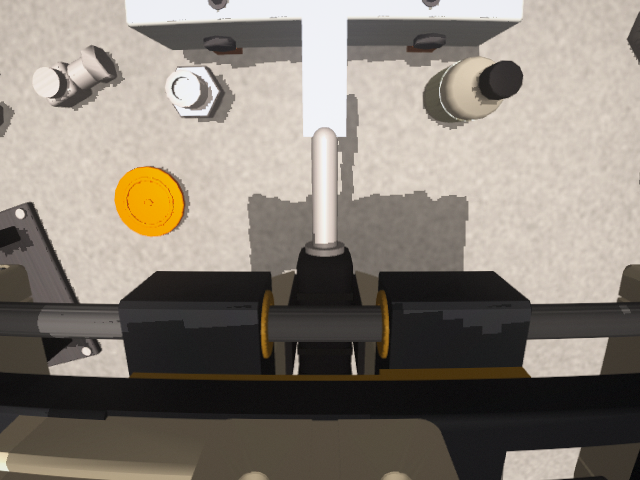

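The view shows the blade pointing at the block between the nipple (190,90) and the bottle (480,85), parallel to it within about 0.1°. The tip is about 17 mm short of the edge. Next I lower to gap height and slide in.

Emit:
jog_arm(
  commands="1 0 0 -0.08 0 0 0;1 0 0 -0.08 0 0 0;1 0 0 -0.075 0 0 0;1 0 0 -0.04 0 0 0;1 0 0 0 0 0 0",
)

```text
clock: 7.95
position: [0.5259, 0.039, 0.085]
ee_rot: [2.13, -2.305, -0.003]
force: [0.1, -0.2, -1.9]
width: 0.235
```

Run:
```python
from h import *
s,R=st(); d=grab('wrist')
P=cloud(d)
m=(P[...,2]>.0925)&(P[...,2]<.101)&(P[...,0]>.59)&(P[...,0]<.65)&(abs(P[...,1]-.034)<.015)
X=P[m]; print(m.sum(),X.mean(0).round(4),np.median(X[X[:,0]>.605][:,2]),X[:,0].max(),cv2.minAreaRect((X[:,:2]*1000).astype(np.float32)))
```

```text
clk 7.95 pos [525.9  39.   85. ] xyaw -94.50 z [-0.004 -0.001 -1.   ] f [ 0.1 -0.2 -1.9] tq [ 0.05 -0.    0.02] w 0.235 j [-0.05  0.46 -0.17  1.95  0.11  0.74 -1.93]
6013 [0.6155 0.0324 0.0949] 0.09472245928298913 0.6389972424769749 ((614.343505859375, 32.44297790527344), (16.27134132385254, 48.82716369628906), 85.44471740722656)
```

Emit:
jog_arm(
  commands="1 0.0266 -0.0023 0.0033 0 0 0;1 0.0266 -0.0023 0 0 0 0;1 0.0266 -0.0023 0 0 0 0;1 0.0266 -0.0023 0 0 0 0;1 0.0266 -0.0023 0 0 0 0",
)

```text
clock: 8.5
position: [0.5682, 0.0359, 0.0878]
ee_rot: [-2.131, 2.308, -0.0]
force: [0.4, -0.4, -3.5]
width: 0.233
```

Emit:
jog_arm(
  commands="1 0.01 -0.0008 0 0 0 0;1 0.01 -0.0008 0 0 0 0;1 0.008 -0.0006 0 0 0 0;1 0 0 0 0 0 0;1 0 0 0 0 0 0",
)

```text
clock: 9.0
position: [0.5755, 0.0354, 0.0876]
ee_rot: [2.131, -2.308, -0.0]
force: [-1.1, -0.6, -1.9]
width: 0.234
```

Run:
```python
from h import *
s,R=st(); d=grab('scene'); save(d,'s1.png',(230,220,390,340),5)
P=cloud(d); m=(P[...,2]>.097)&(P[...,2]<.112)&(abs(P[...,0]-.714)<.04)&(abs(P[...,1]-.025)<.04); X=P[m]; print(m.sum(),X.mean(0).round(4),np.linalg.lstsq(np.c_[X[:,:2]-X[:,:2].mean(0),np.ones(len(X))],X[:,2],rcond=None)[0])
```

```text
clk 9.00 pos [575.5  35.4  87.6] xyaw -94.56 z [-0. -0. -1.] f [-1.1 -0.6 -1.9] tq [ 0.02  0.05 -0.02] w 0.234 j [-0.04  0.51 -0.16  1.84  0.11  0.8  -1.91]
743 [0.7121 0.0254 0.1032] [ 0.03253462 -0.00859813  0.10324332]
```

View pics/s1.png

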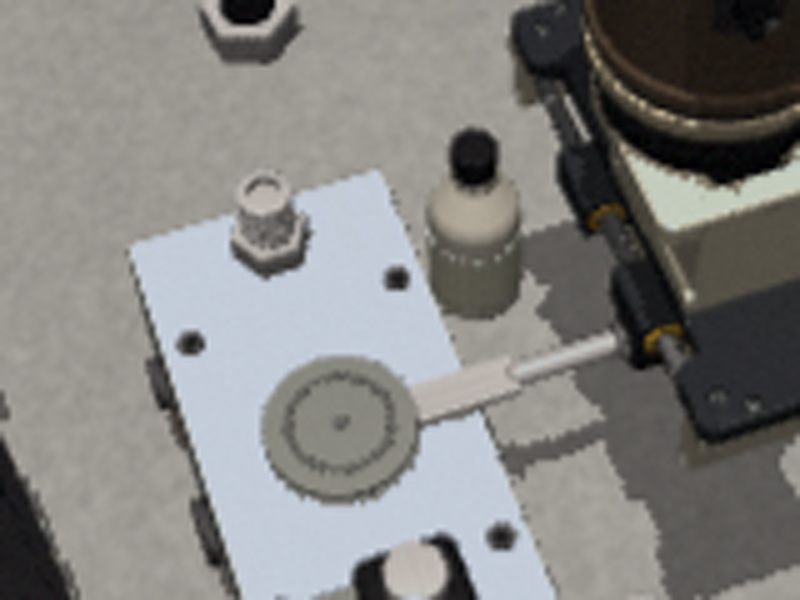

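The enlarged view shows the blade tip (about (420,400)) under the flange rim, with the edge beneath the blade. Now I'll tip the bar over the edge.

Emit:
jog_arm(
  commands="1 0.005 -0.0004 -0.01 -0.0004 -0.0054 0;1 0.0025 0 -0.011 -0.0004 -0.0054 0;1 0.0025 0 -0.011 -0.0004 -0.0054 0;1 0.0025 0 -0.011 -0.0004 -0.0054 0;1 0.0025 0 -0.011 -0.0004 -0.0054 0",
  force=60,
)

```text
clock: 9.55
position: [0.5799, 0.0352, 0.0713]
ee_rot: [-2.048, 2.218, -0.189]
force: [0.5, -0.7, -4.3]
width: 0.235
```

Emit:
jog_arm(
  commands="1 0.0029 0 -0.0092 -0.0004 -0.0054 0;1 0.0029 0 -0.0092 -0.0004 -0.0054 0;1 0.0029 0 -0.0092 -0.0004 -0.0054 0;1 0.0029 0 -0.0092 -0.0004 -0.0054 0;1 0.0029 0 -0.0092 -0.0004 -0.0054 0",
)

```text
clock: 10.05
position: [0.5843, 0.0353, 0.0577]
ee_rot: [-1.958, 2.121, -0.363]
force: [-0.3, -0.4, -1.4]
width: 0.237
```

```bash
cat >> h.py <<'E'
def tilt(d):
    P=cloud(d); m=(P[...,2]>.097)&(P[...,2]<.118)&(abs(P[...,0]-.714)<.028)&(abs(P[...,1]-.025)<.022); X=P[m]; print('cover n',m.sum(),X.mean(0).round(4),'slopes,z',np.linalg.lstsq(np.c_[X[:,:2]-[.714,.0245],np.ones(len(X))],X[:,2],rcond=None)[0].round(4))
E
python3 - <<'E'
from h import *
s,R=st(); d=grab('scene'); save(d,'s2.png',(230,220,390,340),5); tilt(d)
E
```

```text
clk 10.05 pos [584.3  35.3  57.7] xyaw -94.55 z [ 0.334 -0.024 -0.942] f [-0.3 -0.4 -1.4] tq [0.03 0.58 0.01] w 0.237 j [-0.25  0.45  0.06  2.16  0.33  0.21 -2.17]
cover n 588 [0.7147 0.0253 0.1067] slopes,z [-0.143   0.0018  0.1068]
```

The cover now leans 0.143 rad with its -x rim up, so it has let go. I'll level the bar and draw it out. I'll lay it on clear bench so the cover is done first, in the order asked.

Emit:
jog_arm(
  commands="1 -0.0029 0 0.0092 0.0004 0.0054 0;1 -0.0029 0 0.0092 0.0004 0.0054 0;1 -0.0029 0 0.0092 0.0004 0.0054 0;1 -0.0029 0 0.0092 0.0004 0.0054 0;1 -0.0029 0 0.0092 0.0004 0.0054 0",
)

```text
clock: 10.6
position: [0.58, 0.0353, 0.0719]
ee_rot: [-2.049, 2.219, -0.185]
force: [-0.3, -0.1, -3.0]
width: 0.236
```

Emit:
jog_arm(
  commands="1 -0.0025 0 0.011 0.0004 0.0054 0;1 -0.0025 0 0.011 0.0004 0.0054 0;1 -0.0025 0 0.011 0.0004 0.0054 0;1 -0.0025 0 0.011 0.0004 0.0054 0;1 -0.003 0.0004 0.011 0.0004 0.0054 0",
)

```text
clock: 11.1
position: [0.5761, 0.0355, 0.0885]
ee_rot: [2.131, -2.307, -0.003]
force: [0.5, 0.1, -1.9]
width: 0.237
```

Emit:
jog_arm(
  commands="1 -0.05 0.004 0 0 0 0;1 -0.08 0.006 0 0 0 0;1 -0.1 0.008 0 0 0 0;1 -0.1 0.008 0 0 0 0;1 -0.08 0.006 0 0 0 0",
)

```text
clock: 11.6
position: [0.4513, 0.0451, 0.0881]
ee_rot: [2.131, -2.307, -0.002]
force: [-0.0, 0.0, -2.4]
width: 0.236
```

Run:
```python
from h import *
s,R=st(); d=grab('scene'); tilt(d)
d=grab('wrist'); P=cloud(d); f=(P[...,0]-s['position'][0])
for a,b in((.055,.065),(.07,.11)):
    m=(f>a)&(f<b)&(P[...,2]>.06)&(P[...,2]<.12); print(a,m.sum(),np.median(P[m],0).round(4))
```

```text
clk 11.60 pos [451.3  45.1  88.1] xyaw -94.53 z [-0.001  0.    -1.   ] f [-0.   0.  -2.4] tq [ 0.04  0.01 -0.  ] w 0.236 j [-0.05  0.36 -0.21  2.12  0.11  0.67 -1.98]
cover n 584 [0.7149 0.0253 0.1068] slopes,z [-0.144   0.0106  0.1069]
0.055 796 [0.5119 0.0402 0.0994]
0.07 4966 [0.541  0.0382 0.0973]
```

Emit:
jog_arm(
  commands="1 0 0 -0.08 0 0 0;1 0 0 -0.08 0 0 0;1 0 0 -0.075 0 0 0;1 0 0 -0.03 0 0 0;1 0 0 -0.01 0 0 0",
)

```text
clock: 12.2
position: [0.4533, 0.045, 0.0049]
ee_rot: [2.131, -2.307, -0.001]
force: [0.3, -0.6, -1.9]
width: 0.235
```

Emit:
jog_arm(
  commands="-1 0 0 0 0 0 0;-1 0 0 0 0 0 0;-1 0 0 0 0 0 0;-1 0 0 0.1 0 0 0;-1 0 0 0.15 0 0 0",
)

```text
clock: 12.7
position: [0.4518, 0.0448, 0.0803]
ee_rot: [2.13, -2.305, -0.003]
force: [1.6, 0.6, 0.3]
width: 0.62
```

Emit:
jog_arm(
  commands="-1 0 0 0.09 0 0 0.0227;-1 0 0 0.09 0 0 0.0227;-1 0 0 0.09 0 0 0.0227;-1 0 0 0.09 0 0 0.0227;-1 0.06 -0.005 0.05 0 0 0.0227",
)

```text
clock: 13.2
position: [0.4706, 0.0438, 0.2064]
ee_rot: [-2.807, 1.409, -0.004]
force: [1.4, 0.0, 0.6]
width: 0.995
```

Emit:
jog_arm(
  commands="-1 0.09 -0.007 0 0 0 0.0227;-1 0.09 -0.007 0 0 0 0.0227;-1 0.09 -0.007 0 0 0 0.0227;-1 0.09 -0.007 0 0 0 0.0227;-1 0.09 -0.007 0 0 0 0.0227",
)

```text
clock: 13.7
position: [0.6073, 0.0327, 0.2042]
ee_rot: [3.123, -0.343, 0.002]
force: [-0.5, -0.0, -0.1]
width: 1.0
```

Emit:
jog_arm(
  commands="-1 0.09 -0.007 0 0 0 0.0227;-1 0.09 -0.007 0 0 0 0;-1 0.09 -0.007 0 0 0 0;-1 0.09 -0.007 0 0 0 0;-1 0 0 0 0 0 0",
)

```text
clock: 14.2
position: [0.7165, 0.0236, 0.2032]
ee_rot: [3.139, -0.131, 0.002]
force: [-0.3, -0.6, -0.0]
width: 1.001
```

Run:
```python
from h import *
s,R=st(); d=grab('wrist'); save(d,'w4.png')
P=cloud(d); print(proj(d,[[.714,.0245,.107]]))
m=(P[...,2]>.099)&(P[...,2]<.118)&(abs(P[...,0]-.714)<.045)&(abs(P[...,1]-.0245)<.045)
X=P[m]*1000; print(m.sum(),X.min(0),X.max(0),cv2.minEnclosingCircle(X[:,:2].astype(np.float32)))
d=grab('scene'); tilt(d)
```

```text
clk 14.20 pos [716.5  23.6 203.2] xyaw -4.76 z [ 0.001 -0.    -1.   ] f [-0.3 -0.6 -0. ] tq [-0.   -0.13  0.01] w 1.001 j [ 0.16  0.65 -0.47  1.31  0.29  1.24 -0.4 ]
[[320.12478167 237.22408453]]
5655 [686.19488061  -4.47306046 100.28343413] [744.76966892  54.87852569 111.34406439] ((715.5389404296875, 25.161426544189453), 29.79494857788086)
cover n 587 [0.7148 0.0254 0.1067] slopes,z [-0.1441  0.0105  0.1068]
```

View pics/w4.png

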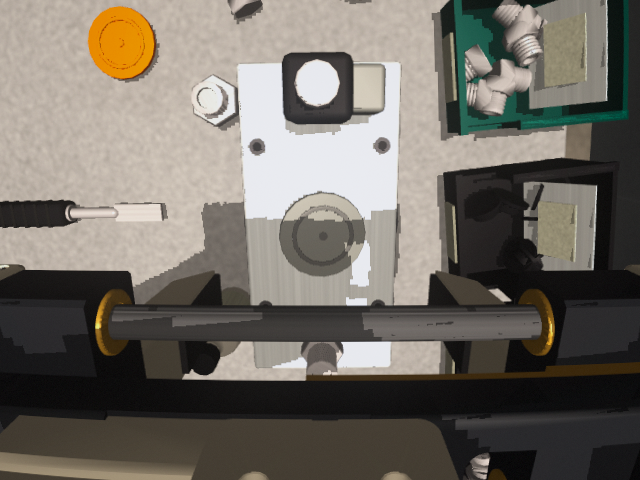

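The wrist view shows the cover centred at (322,235) under the gripper, with the coil well to the +y side and the adapter at -y. I'll grip across x so the body stays clear of the coil.

Emit:
jog_arm(
  commands="-1 -0.003 0.005 -0.1 0 0 0;-1 0 0 -0.1 0 0 0;-1 0 0 -0.09 0 0 0;-1 0 0 -0.05 0 0 0;-1 0 0 -0.02 0 0 0",
)

```text
clock: 14.8
position: [0.712, 0.026, 0.0944]
ee_rot: [3.139, -0.127, -0.003]
force: [0.3, -1.3, 1.3]
width: 1.001
```

Emit:
jog_arm(
  commands="1 0 0 0 0 0 0;1 0 0 0 0 0 0;1 0 0 0 0 0 0;1 0 0 0 0 0 0;1 0 0 0 0 0 0",
  force=35,
)

```text
clock: 15.3
position: [0.7139, 0.0262, 0.0963]
ee_rot: [-3.139, 0.128, -0.002]
force: [-0.0, -0.0, 4.3]
width: 0.627
```

Emit:
jog_arm(
  commands="1 0 0 0 0 0 0;1 0 0 0 0 0 0;1 0 0 0 0 0 0;1 0 0 0 0 0 0;1 0 0 0 0 0 0",
)

```text
clock: 15.8
position: [0.7139, 0.0261, 0.0962]
ee_rot: [-3.139, 0.128, -0.002]
force: [-0.4, 0.1, 6.4]
width: 0.628
```

Emit:
jog_arm(
  commands="1 0 0 0.01 0 0 0;1 0 0 0.015 0 0 0;1 0 0 0.02 0 0 0;1 0 0 0.03 0 0 0;1 0 0 0.06 0 0 0",
)

```text
clock: 16.3
position: [0.7126, 0.0259, 0.1355]
ee_rot: [3.139, -0.128, -0.003]
force: [0.3, 1.0, -0.1]
width: 0.63
```

Run:
```python
from h import *
s,R=st(); d=grab('wrist'); save(d,'w5.png',(160,120,480,360),2.5)
P=cloud(d); z=s['position'][2]; m=(abs(P[...,0]-s['position'][0])<.028)&(abs(P[...,1]-s['position'][1])<.02)&(P[...,2]>.12); print(m.sum(),np.nanmedian(P[m],0) if m.sum() else '')
T=cloud(grab('top')); m=(T[...,2]>.037)&(T[...,2]<.055)&(abs(T[...,0]-.48)<.11)&(abs(T[...,1]+.322)<.1); X=T[m]; print('tray',cv2.minAreaRect((X[:,:2]*1000).astype(np.float32)),X[:,2].mean())
```

```text
clk 16.30 pos [712.6  25.9 135.5] xyaw -4.67 z [-0.002 -0.    -1.   ] f [ 0.3  1.  -0.1] tq [-0.02 -0.13 -0.  ] w 0.630 j [ 0.15  0.7  -0.46  1.4   0.32  1.12 -0.43]
7691 [0.71622434 0.03625688 0.14655666]
tray ((479.3744812011719, -321.75848388671875), (168.9622344970703, 139.516845703125), 10.543682098388672) 0.04565971967376249
```

View pics/w5.png

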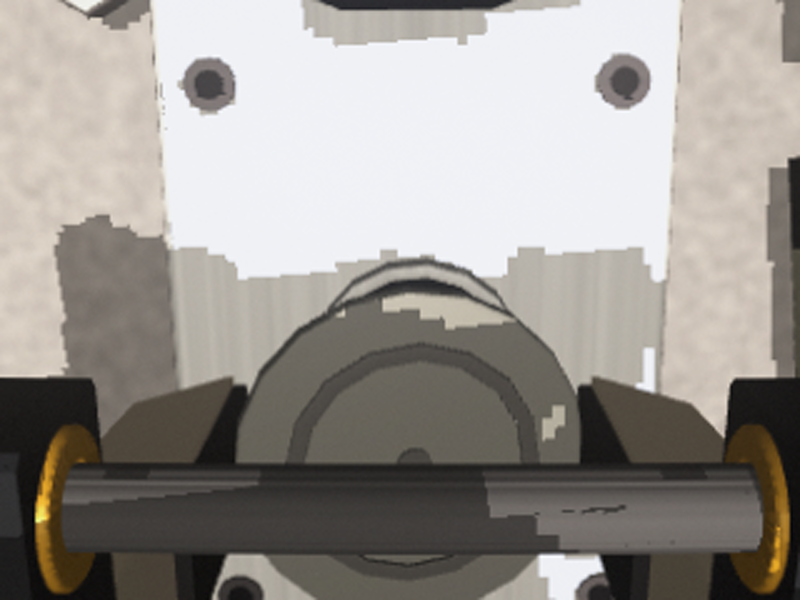

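The crop shows the cover in the fingers at (410,400) with the open boss behind it at (420,280). On to the tray.

Emit:
jog_arm(
  commands="1 0 0 0.09 0 0 0;1 0 0 0.09 0 0 0;1 -0.03 -0.05 0.05 0 0 0;1 -0.077 -0.116 0 0 0 0.0042;1 -0.077 -0.116 0 0 0 0.0042",
)

```text
clock: 16.9
position: [0.657, -0.0599, 0.2048]
ee_rot: [3.141, -0.042, 0.001]
force: [0.3, -1.4, 0.5]
width: 0.628
```

Emit:
jog_arm(
  commands="1 -0.077 -0.116 0 0 0 0.0042;1 -0.077 -0.116 0 0 0 0.0042;1 -0.077 -0.116 0 0 0 0.0042;1 -0.077 -0.116 0 0 0 0.0042;1 -0.077 -0.116 0 0 0 0.0042",
)

```text
clock: 17.4
position: [0.5401, -0.2349, 0.2045]
ee_rot: [3.137, 0.162, -0.001]
force: [0.4, -0.7, -0.1]
width: 0.632
```

Emit:
jog_arm(
  commands="1 -0.077 -0.116 -0.05 0 0 0.0042;1 -0.077 -0.116 -0.05 0 0 0.0042;1 -0.055 -0.066 -0.1 0 0 0.0042;1 0 0 -0.1 0 0 0;1 0 0 -0.05 0 0 0",
)

```text
clock: 17.9
position: [0.4765, -0.323, 0.0973]
ee_rot: [-3.127, -0.281, 0.005]
force: [-0.5, 0.9, -0.6]
width: 0.63
```

Run:
```python
from h import *
s,R=st()
```

```text
clk 17.90 pos [ 476.5 -323.    97.3] xyaw 10.27 z [-0.004  0.001 -1.   ] f [-0.5  0.9 -0.6] tq [ 0.03 -0.12 -0.  ] w 0.630 j [ 0.85  0.55 -0.49  1.81  0.33  0.87  0.38]
```

Emit:
jog_arm(
  commands="1 0.005 0 -0.09 0 0 0;1 0 0 -0.09 0 0 0;1 0 0 -0.065 0 0 0;1 0 0 -0.03 0 0 0;1 0 0 -0.013 0 0 0",
)

```text
clock: 18.4
position: [0.4814, -0.3214, 0.0131]
ee_rot: [-3.128, -0.287, 0.001]
force: [-0.0, -0.6, -0.6]
width: 0.629
```

Emit:
jog_arm(
  commands="-0.6 0 0 0 0 0 0;-0.6 0 0 0 0 0 0;-0.6 0 0 0 0 0 0;-0.6 0 0 0 0 0 0;-0.6 0 0 0.02 0 0 0",
)

```text
clock: 18.9
position: [0.4811, -0.3219, 0.0196]
ee_rot: [-3.128, -0.286, 0.001]
force: [-0.1, 0.4, 0.0]
width: 0.796
```

Emit:
jog_arm(
  commands="-0.6 0 0 0.05 0 0 0;-0.6 0 0 0.1 0 0 0;-0.6 0 0 0.15 0 0 0;-0.6 0 0 0.15 0 0 0;-0.6 0 0 0.1 0 0 0",
)

```text
clock: 19.4
position: [0.4825, -0.3219, 0.1893]
ee_rot: [3.126, 0.287, 0.006]
force: [0.3, 0.0, -0.9]
width: 0.801
```

Run:
```python
from h import *
s,R=st(); d=grab('wrist'); P=cloud(d)
m=(abs(P[...,0]-.479)<.06)&(abs(P[...,1]+.322)<.045)&(P[...,2]>.008)&(P[...,2]<.04); X=P[m]*1000; print('cover in tray',m.sum(),cv2.minEnclosingCircle(X[:,:2].astype(np.float32)),X.mean(0),np.percentile(X[:,2],[5,50,95]))
# bar on bench, from scene and top
for n in('scene','top'):
    d=grab(n); P=cloud(d); m=(P[...,0]>.37)&(P[...,0]<.58)&(abs(P[...,1]-.045)<.04)&(P[...,2]>.006)&(P[...,2]<.04); X=P[m]*1000
    hh=X[X[:,2]>18]; print(n,len(X),cv2.minAreaRect(X[:,:2].astype(np.float32)),'handle',cv2.minAreaRect(hh[:,:2].astype(np.float32)))
    if n=='scene': save(d,'s3.png')
```

```text
clk 19.40 pos [ 482.5 -321.9  189.3] xyaw 10.48 z [ 0.004 -0.002 -1.   ] f [ 0.3  0.  -0.9] tq [-0.06 -0.16 -0.01] w 0.801 j [ 0.88  0.45 -0.53  1.7   0.26  1.05  0.44]
cover in tray 3539 ((481.06170654296875, -323.0334777832031), 30.02060890197754) [ 480.78873706 -322.19372056   16.58136282] [15.27412729 16.55774732 17.96914364]
scene 745 ((477.42724609375, 55.21101379394531), (48.83171844482422, 179.61557006835938), 85.51703643798828) handle ((474.7935791015625, 41.81901931762695), (23.748151779174805, 175.75973510742188), 84.35111999511719)
top 636 ((473.84246826171875, 45.57292556762695), (206.10629272460938, 78.39518737792969), 0.05513373389840126) handle ((472.6513671875, 42.353721618652344), (22.35257339477539, 169.03753662109375), 86.04794311523438)
```

View pics/s3.png

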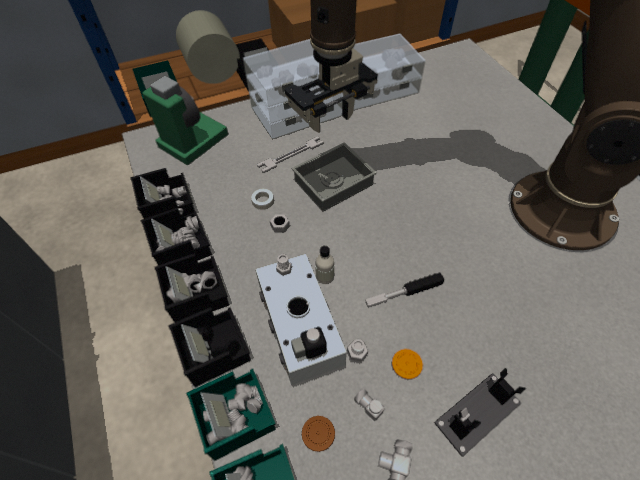

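The cover lies flat in the tray at (330,180): its top is at 16.6 mm and its centre is within 2 mm of the tray's middle. The port at (298,306) is open, and the bar is on the bench at (405,290). I'll fetch the bar.

Emit:
jog_arm(
  commands="-1 -0.0066 0.081 0 0 0 -0.0194;-1 -0.0066 0.081 0 0 0 -0.0194;-1 -0.0066 0.081 0 0 0 -0.0194;-1 -0.0066 0.081 0 0 0 -0.0194;-1 -0.0066 0.081 0 0 0 -0.0194",
)

```text
clock: 20.05
position: [0.4706, -0.1993, 0.184]
ee_rot: [-3.068, 0.673, 0.002]
force: [0.7, -0.3, -0.0]
width: 0.997
```

Emit:
jog_arm(
  commands="-1 -0.0066 0.081 0 0 0 -0.0194;-1 -0.0066 0.081 0 0 0 -0.0194;-1 -0.0066 0.081 0 0 0 -0.0194;-1 -0.0066 0.081 0 0 0 -0.0194;-1 -0.0066 0.081 0 0 0 -0.0194",
)

```text
clock: 20.55
position: [0.4607, -0.0779, 0.1841]
ee_rot: [2.725, -1.563, -0.002]
force: [-0.6, 0.3, -0.4]
width: 1.0
```

Emit:
jog_arm(
  commands="-1 -0.0066 0.081 -0.03 0 0 -0.0194;-1 -0.0066 0.081 -0.04 0 0 -0.0194;-1 -0.0066 0.081 -0.04 0 0 -0.0194;-1 -0.0066 0.081 -0.04 0 0 -0.0194;-1 -0.0066 0.081 -0.04 0 0 -0.0194",
)

```text
clock: 21.05
position: [0.4508, 0.0433, 0.1267]
ee_rot: [2.13, -2.308, -0.001]
force: [-0.4, 0.8, -0.8]
width: 1.002
```

Run:
```python
from h import *
s,R=st(); d=grab('wrist'); P=cloud(d)
m=(P[...,0]>.37)&(P[...,0]<.585)&(abs(P[...,1]-.045)<.03)&(P[...,2]>.006)&(P[...,2]<.04); X=P[m]*1000
print(len(X),cv2.minAreaRect(X[:,:2].astype(np.float32)),'tip',X[:,0].max())
for a,b in((455,495),(500,535),(540,565)):
    q=X[(X[:,0]>a)&(X[:,0]<b)]; print(a,len(q),q.mean(0).round(1) if len(q) else '',np.percentile(q[:,2],90) if len(q) else '')
```

```text
clk 21.05 pos [450.8  43.3 126.7] xyaw -94.60 z [-0.001 -0.    -1.   ] f [-0.4  0.8 -0.8] tq [ 0.11 -0.   -0.02] w 1.002 j [ 0.05  0.31 -0.32  2.08  0.13  0.78 -2.01]
5922 ((481.73492431640625, 42.939842224121094), (22.382993698120117, 168.030517578125), 85.34954833984375) tip 566.1418016491311
455 1415 [471.6  43.9  21.5] 25.043366983521366
500 949 [520.   40.   15.4] 17.47819427694524
540 949 [552.6  37.5  14.4] 15.2565182153499
```

Emit:
jog_arm(
  commands="-1 0.01 0.006 -0.1 0 0 0;-1 0 0 -0.1 0 0 0;-1 0 0 -0.1 0 0 0;-0.5 0 0 -0.075 0 0 0;0 0 0 -0.03 0 0 0",
)

```text
clock: 21.6
position: [0.4529, 0.044, 0.004]
ee_rot: [2.135, -2.3, -0.004]
force: [-1.0, -0.4, -0.3]
width: 0.872
```

Emit:
jog_arm(
  commands="1 0 0 0 0 0 0;1 0 0 0 0 0 0;1 0 0 0 0 0 0;1 0 0 0 0 0 0;1 0 0 0 0 0 0",
  force=60,
)

```text
clock: 22.1
position: [0.4552, 0.0443, 0.0067]
ee_rot: [-2.135, 2.303, -0.001]
force: [-0.5, 0.0, 0.3]
width: 0.441
```

Emit:
jog_arm(
  commands="1 0 0 0 0 0 0;1 0 0 0 0 0 0;1 0 0 0 0 0 0;1 0 0 0 0 0 0;1 0 0 0 0 0 0",
)

```text
clock: 22.6
position: [0.4549, 0.0444, 0.0062]
ee_rot: [-2.136, 2.303, -0.0]
force: [-0.4, -0.6, 4.6]
width: 0.236
```

Emit:
jog_arm(
  commands="1 0 0 0.06 0 0 0;1 0 0 0.13 0 0 0;1 0 0 0.15 0 0 0;1 0 0 0.15 0 0 0;1 0.016 0.114 0.12 0 0 0.0054",
)

```text
clock: 23.1
position: [0.4592, 0.0746, 0.1909]
ee_rot: [2.167, -2.272, 0.003]
force: [1.5, 0.7, -2.2]
width: 0.23
```

Emit:
jog_arm(
  commands="1 0.016 0.114 0 0 0 0.0054;1 0.016 0.114 0 0 0 0.0054;1 0.016 0.114 0 0 0 0.0054;1 0.016 0.114 0 0 0 0.0054;1 0.016 0.114 0 0 0 0.0054",
)

```text
clock: 23.6
position: [0.4832, 0.2506, 0.1885]
ee_rot: [2.36, -2.072, -0.0]
force: [0.8, -0.2, -1.5]
width: 0.235
```

Emit:
jog_arm(
  commands="1 0.016 0.114 0 0 0 0.0054;1 0.016 0.114 0 0 0 0.0054;1 0 0 0 0 0 0;1 0 0 0 0 0 0;1 0 0 0 0 0 0",
)

```text
clock: 24.1
position: [0.4931, 0.3165, 0.1884]
ee_rot: [2.426, -1.994, 0.001]
force: [0.4, 0.1, -1.6]
width: 0.235
```

Run:
```python
from h import *
s,R=st(); d=grab('wrist'); save(d,'w6.png'); P=cloud(d); z=s['position'][2]
X=P[(abs(P[...,2]-z)<.025)&(P[...,0]>s['position'][0]+.045)&(P[...,0]<.66)]*1000
a=np.radians(11); u=np.array([np.cos(a),np.sin(a)]); t=(X[:,:2]-s['position'][:2]*1000)@u
for lo,hi in((30,60),(70,108)):
    q=X[(t>lo)&(t<hi)]; print('bar',lo,len(q),q.mean(0).round(1),np.percentile(q[:,2],90).round(1) if len(q) else '')
q=X[(t>70)&(t<125)]; print('blade',cv2.minAreaRect(q[:,:2].astype(np.float32)),'tip t',t.max())
for n,lo,hi in(('base',.005,.015),('posts',.04,.11)):
    m=(P[...,2]>lo)&(P[...,2]<hi)&(P[...,0]>.38)&(P[...,0]<.6)&(abs(P[...,1]-.32)<.08); q=P[m]*1000; print(n,len(q),cv2.minAreaRect(q[:,:2].astype(np.float32)),q.min(0),q.max(0))
```

```text
clk 24.10 pos [493.1 316.5 188.4] xyaw -78.83 z [-0.001 -0.002 -1.   ] f [ 0.4  0.1 -1.6] tq [-0.    0.07  0.02] w 0.235 j [-0.34  0.45 -0.45  1.69  0.22  1.05 -2.24]
bar 30 954 [545.1 326.8 198.4] 199.8
bar 70 4734 [580.8 333.9 196.4] 197.3
blade ((582.2676391601562, 334.159912109375), (41.58660125732422, 16.245283126831055), 10.800509452819824) tip t 111.7160943574344
base 5773 ((496.96514892578125, 321.46282958984375), (123.77275848388672, 70.37403106689453), 11.421055793762207) [431.47081117 276.06672528   5.01656548] [564.17845038 367.48240604  12.35741831]
posts 622 ((535.615234375, 328.251220703125), (14.093063354492188, 34.82759094238281), 11.481825828552246) [525.67316055 310.05834505  40.14109058] [545.86630424 346.4741721  103.48961544]
```

View pics/w6.png

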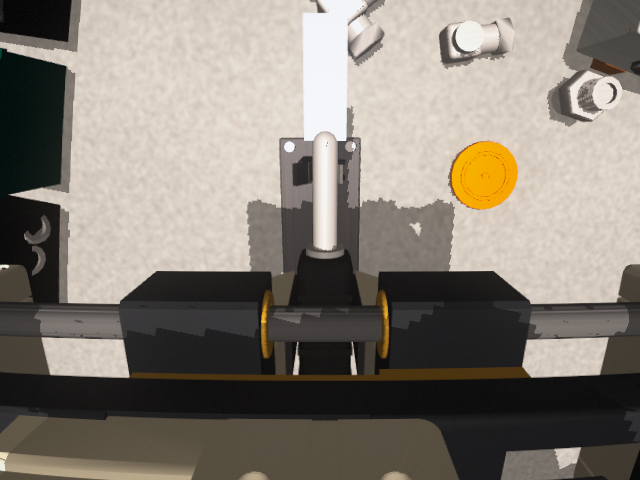

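The wrist view shows the bar over the stand: the clip is at (320,170) beneath the shaft and the plate axis is a few mm to the left (+y). I'll shift, trim the yaw, come down to just above the clip and measure again.

Emit:
jog_arm(
  commands="1 -0.0017 0.0083 -0.06 0 0 0.0015;1 0 0 -0.06 0 0 0;1 0 0 -0.05 0 0 0;1 0 0 -0.03 0 0 0;1 0 0 0 0 0 0",
)

```text
clock: 24.65
position: [0.4923, 0.319, 0.128]
ee_rot: [2.435, -1.982, -0.0]
force: [-0.0, 0.3, -0.3]
width: 0.237
```

Run:
```python
from h import *
s,R=st(); p=s['position']*1000; a=np.radians(11.4); u=np.array([np.cos(a),np.sin(a)]); v=np.array([-u[1],u[0]])
O=np.array([470.7,316.0])   # provisional stand origin
ims=[]
for n in('wrist','scene','top'):
    d=grab(n); X=cloud(d).reshape(-1,3)*1000; C=d['pixels'].reshape(-1,3).astype(int); k=np.isfinite(X).all(1)&(np.abs(X[:,:2]-O).max(1)<160); X=X[k]; C=C[k]
    S=np.c_[(X[:,:2]-O)@u,(X[:,:2]-O)@v,X[:,2]]
    def rep(nm,m):
        q=S[m]; 
        if len(q)>5: print(n,nm,len(q),'x %.1f..%.1f y %.1f..%.1f mean %s z90 %.1f'%(q[:,0].min(),q[:,0].max(),np.percentile(q[:,1],2),np.percentile(q[:,1],98),q.mean(0).round(1),np.percentile(q[:,2],90)))
    ax=p[2]+5.8
    rep('shaft',(S[:,0]>48)&(S[:,0]<88)&(abs(S[:,2]-ax)<9)&(abs(S[:,1])<25))
    rep('blade',(S[:,0]>95)&(S[:,0]<130)&(abs(S[:,2]-ax)<9)&(abs(S[:,1])<25))
    rep('clip',(S[:,0]>55)&(S[:,0]<80)&(S[:,2]>50)&(S[:,2]<108)&(abs(S[:,1])<40))
    hi=(S[:,0]>55)&(S[:,0]<80)&(S[:,2]>85)&(S[:,2]<108)&(abs(S[:,1])<40)
    rep('clip hi +y',hi&(S[:,1]>0)); rep('clip hi -y',hi&(S[:,1]<0))
    rep('saddle hi',(S[:,0]>-52)&(S[:,0]<-25)&(S[:,2]>66)&(S[:,2]<92)&(abs(S[:,1])<30))
    rep('base',(S[:,2]>4)&(S[:,2]<14)&(abs(S[:,1])<45)&(S[:,0]<120))
    if n=='scene': save(d,'s4.png',(420,340,550,460),4.6)
```

```text
clk 24.65 pos [492.3 319.  128. ] xyaw -78.29 z [-0.002 -0.002 -1.   ] f [-0.   0.3 -0.3] tq [-0.02  0.03 -0.  ] w 0.237 j [-0.36  0.51 -0.44  1.75  0.26  0.93 -2.27]
wrist shaft 2594 x 48.0..88.0 y -5.7..3.6 mean [ 68.8  -1.  138. ] z90 139.4
wrist blade 4371 x 95.2..130.0 y -8.6..6.9 mean [112.9  -0.8 135.9] z90 136.8
wrist clip 1317 x 57.8..74.5 y -17.3..16.0 mean [67.2  1.1 90.9] z90 100.8
wrist clip hi +y 648 x 59.0..73.2 y 6.4..16.1 mean [66.3 11.2 96.4] z90 101.5
wrist clip hi -y 422 x 59.1..74.0 y -15.4..-7.9 mean [ 66.4 -11.5  94.3] z90 98.3
wrist saddle hi 148 x -46.3..-31.2 y -18.2..16.7 mean [-38.2   5.3  88.2] z90 91.5
wrist base 7303 x -13.5..88.6 y -34.0..34.2 mean [41.3  0.6  8.5] z90 9.5
scene shaft 166 x 48.1..87.7 y -6.0..3.3 mean [ 67.9  -1.2 139.4] z90 141.3
scene blade 257 x 95.0..129.9 y -8.7..6.3 mean [112.6  -1.1 137.6] z90 139.0
scene clip 195 x 57.4..73.5 y -18.2..14.3 mean [67.5  0.4 82.8] z90 100.6
scene clip hi +y 65 x 57.4..73.2 y 5.1..14.8 mean [66.  10.  96.7] z90 102.1
scene clip hi -y 40 x 59.5..71.5 y -16.0..-8.0 mean [ 65.6 -12.1  94.7] z90 98.8
scene base 1741 x -31.9..119.7 y -34.4..33.4 mean [31.6  2.3  8.7] z90 10.7
top shaft 25 x 76.4..87.9 y -7.4..1.4 mean [ 81.7  -3.1 138.9] z90 141.3
top blade 120 x 95.8..129.6 y -10.2..6.6 mean [113.1  -1.7 136.4] z90 138.9
top clip 43 x 59.0..72.5 y -19.8..-7.3 mean [ 64.9 -14.7  69.5] z90 91.4
top base 555 x -133.6..116.7 y -38.6..17.7 mean [ -9.8 -15.5   8. ] z90 11.0
```

View pics/s4.png

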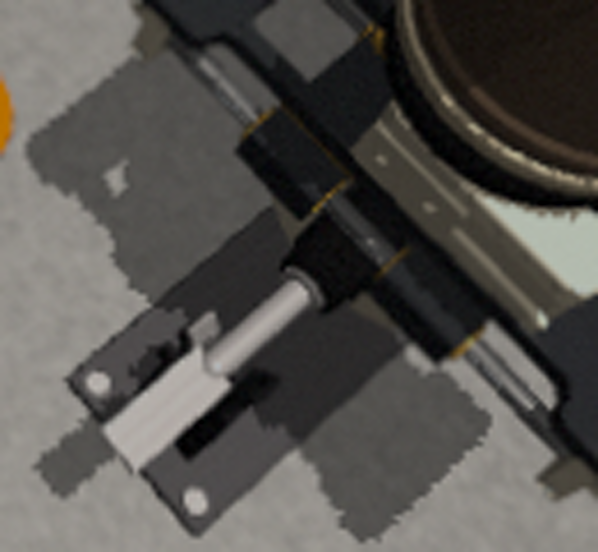

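Bar and stand agree to about 0.8 mm laterally and 0.3° in yaw. I'll make that small correction and lower into the flares.

Emit:
jog_arm(
  commands="1 -0.0005 0.0027 -0.03 0 0 -0.0006;1 0 0 -0.035 0 0 0;1 0 0 -0.035 0 0 0;1 0 0 -0.025 0 0 0;1 0 0 0 0 0 0",
)

```text
clock: 25.3
position: [0.4917, 0.3206, 0.0899]
ee_rot: [2.432, -1.984, -0.001]
force: [-0.7, -0.6, -1.7]
width: 0.235
```

Emit:
jog_arm(
  commands="1 0 0 -0.014 0 0 0;1 0 0 -0.014 0 0 0;1 0 0 -0.014 0 0 0;1 0 0 -0.014 0 0 0;1 0 0 -0.012 0 0 0",
)

```text
clock: 25.8
position: [0.4929, 0.3214, 0.0712]
ee_rot: [-2.433, 1.986, -0.001]
force: [0.5, -0.5, -0.8]
width: 0.232
```

```bash
cat >> h.py <<'E'
def stand(names=('wrist','scene')):
    a=np.radians(11.4); u=np.array([np.cos(a),np.sin(a)]); v=np.array([-u[1],u[0]]); O=np.array([470.2,316.0])
    for n in names:
        d=grab(n); X=cloud(d).reshape(-1,3)*1000; k=np.isfinite(X).all(1)&(np.abs(X[:,:2]-O).max(1)<160); X=X[k]
        S=np.c_[(X[:,:2]-O)@u,(X[:,:2]-O)@v,X[:,2]]
        for nm,x0,x1,yw,z0,z1 in(('handle',-44,43,10,70,110),('shaft47-57',47,57,4,60,110),('shaft77-88',77,88,4,60,110),('blade',96,130,7,55,115),('clip top',58,76,25,84,110)):
            q=S[(S[:,0]>x0)&(S[:,0]<x1)&(abs(S[:,1])<yw)&(S[:,2]>z0)&(S[:,2]<z1)]
            if len(q)>3: print(n,nm,len(q),'mean',q.mean(0).round(1),'zmed %.1f z95 %.1f'%(np.median(q[:,2]),np.percentile(q[:,2],95)))
        save(d,'stand_%s_%d.png'%(n,int(status.observe()['clock']*100)),(420,340,550,460) if n=='scene' else None,4.6 if n=='scene' else 1)
E
python3 - <<'E'
from h import *
st(); stand()
E
```

```text
clk 25.80 pos [492.9 321.4  71.2] xyaw -78.45 z [ 0.001  0.    -1.   ] f [ 0.5 -0.5 -0.8] tq [-0.12 -0.04 -0.05] w 0.232 j [-0.38  0.58 -0.41  1.8   0.31  0.82 -2.31]
wrist handle 3637 mean [20.9 -0.2 89.3] zmed 89.2 z95 90.4
wrist shaft47-57 507 mean [51.8  0.2 81.8] zmed 81.9 z95 83.5
wrist shaft77-88 612 mean [82.5  0.1 81.6] zmed 81.8 z95 83.1
wrist blade 3710 mean [113.3   0.   79.4] zmed 79.4 z95 80.5
wrist clip top 2794 mean [67.   0.5 93.4] zmed 93.8 z95 101.4
scene handle 191 mean [30.3 -0.1 88. ] zmed 88.7 z95 90.6
scene shaft47-57 31 mean [52.3  0.  81.3] zmed 81.3 z95 83.9
scene shaft77-88 36 mean [82.7 -0.1 81. ] zmed 81.0 z95 84.0
scene blade 195 mean [113.1   0.   79. ] zmed 79.0 z95 81.1
scene clip top 139 mean [66.8 -0.2 93.7] zmed 93.9 z95 102.1
```

Emit:
jog_arm(
  commands="1 0 0 -0.005 0 0 0;1 0 0 -0.005 0 0 0;1 0 0 -0.003 0 0 0;1 0 0 0 0 0 0;1 0 0 0 0 0 0",
)

```text
clock: 26.4
position: [0.4924, 0.3213, 0.069]
ee_rot: [-2.434, 1.986, -0.001]
force: [-6.6, -5.1, 19.7]
width: 0.231
```

Run:
```python
from h import *
st(); stand()
```

```text
clk 26.40 pos [492.4 321.3  69. ] xyaw -78.43 z [ 0.001 -0.    -1.   ] f [-6.6 -5.1 19.7] tq [-1.15  1.31  0.01] w 0.231 j [-0.38  0.59 -0.41  1.81  0.31  0.81 -2.32]
wrist handle 3770 mean [21.1 -0.2 87.1] zmed 87.1 z95 88.3
wrist shaft47-57 481 mean [52.   0.2 79.5] zmed 79.7 z95 80.9
wrist shaft77-88 622 mean [82.5  0.2 79.4] zmed 79.6 z95 80.8
wrist blade 3682 mean [113.4   0.   77. ] zmed 77.0 z95 78.1
wrist clip top 2897 mean [67.   0.6 93.4] zmed 93.8 z95 101.4
scene handle 192 mean [30.3  0.2 86.8] zmed 87.4 z95 89.8
scene shaft47-57 32 mean [52.  -0.  80.2] zmed 80.0 z95 82.8
scene shaft77-88 33 mean [82.6 -0.  80.3] zmed 80.3 z95 82.5
scene blade 195 mean [113.2  -0.   77.7] zmed 77.6 z95 79.9
scene clip top 138 mean [66.8 -0.1 93.6] zmed 93.7 z95 102.1
```

Handle top 87, shaft crown 80 and blade top 77 mm all match the fully-home values of 87, 80 and 77, with firm floor contact at 20 N. Now I release.

Emit:
jog_arm(
  commands="1 0 0 0.004 0 0 0;-1 0 0 0 0 0 0;-1 0 0 0 0 0 0;-1 0 0 0 0 0 0;-1 0 0 0 0 0 0",
)

```text
clock: 27.0
position: [0.4925, 0.3213, 0.0683]
ee_rot: [2.434, -1.986, -0.0]
force: [0.0, -0.7, 0.5]
width: 0.535
```

Emit:
jog_arm(
  commands="-1 0 0 0.02 0 0 0;-1 0 0 0.05 0 0 0;-1 0 0 0.12 0 0 0;-1 0 0 0.15 0 0 0;-1 0 0 0.15 0 0 0",
)

```text
clock: 27.5
position: [0.4921, 0.3213, 0.2182]
ee_rot: [-2.434, 1.986, 0.0]
force: [0.4, 0.8, 0.3]
width: 0.964
```

Emit:
jog_arm(
  commands="-1 -0.1 -0.1 0 0 0 0;-1 -0.1 -0.1 0 0 0 0;-1 -0.06 -0.1 0 0 0 0;-1 0 -0.1 0 0 0 0;-1 0 0 0 0 0 0",
)

```text
clock: 28.0
position: [0.4144, 0.1973, 0.2166]
ee_rot: [2.429, -1.991, 0.004]
force: [-0.3, 0.1, 0.4]
width: 0.999
```

Run:
```python
from h import *
st(); stand(('scene','top'))
S=grab('scene'); T=grab('top')
a=cv2.resize(S['pixels'][360:460,430:530],None,fx=5.2,fy=5.2,interpolation=2)[:,:,::-1]
b=cv2.resize(T['pixels'][245:330,120:185],None,fx=4,fy=4,interpolation=2)[:,:,::-1]
o=np.zeros((520,790,3),np.uint8); o[:520,:520]=a; o[:b.shape[0],525:525+b.shape[1]]=b; cv2.imwrite('pics/fin.png',o)
# jaw band: points of the clip in stand frame
al=np.radians(11.4); u=np.array([np.cos(al),np.sin(al)]); v=np.array([-u[1],u[0]])
X=cloud(S).reshape(-1,3)*1000; C=S['pixels'].reshape(-1,3); k=np.isfinite(X).all(1); X=X[k];C=C[k]; q=X[:,:2]-[470.2,316]; F=np.c_[q@u,q@v,X[:,2]]
m=(F[:,0]>59)&(F[:,0]<75)&(abs(F[:,1])<25)&(F[:,2]>78)&(F[:,2]<110)
for s_,n in((1,'+y'),(-1,'-y')):
    r=F[m&(s_*F[:,1]>2)]; print(n,len(r),'y',np.percentile(r[:,1],[3,50,97]).round(1),'z',np.percentile(r[:,2],[3,50,97]).round(1))
# cover in tray
m=(abs(X[:,0]-481)<25)&(abs(X[:,1]+323)<25)&(X[:,2]>8); print('cover',X[m].mean(0))
```

```text
clk 28.00 pos [414.4 197.3 216.6] xyaw -78.66 z [ 0.001 -0.002 -1.   ] f [-0.3  0.1  0.4] tq [ 0.03 -0.02  0.01] w 0.999 j [-0.15  0.22 -0.48  1.94  0.12  1.01 -2.06]
scene handle 629 mean [ 1.7  0.1 87.5] zmed 87.6 z95 89.9
scene shaft47-57 30 mean [51.8 -0.2 80.2] zmed 80.2 z95 82.3
scene shaft77-88 33 mean [82.2  0.2 80.2] zmed 80.3 z95 81.7
scene blade 195 mean [1.133e+02 1.000e-01 7.790e+01] zmed 77.8 z95 80.1
scene clip top 139 mean [66.8 -0.1 93.7] zmed 93.9 z95 102.2
top shaft47-57 9 mean [53.1 -1.9 79.4] zmed 78.7 z95 82.1
top shaft77-88 15 mean [82.4 -0.6 79.6] zmed 80.2 z95 82.5
top blade 83 mean [113.4  -0.2  76.3] zmed 76.7 z95 80.5
top clip top 55 mean [67.8 -0.7 92.3] zmed 92.0 z95 100.4
+y 83 y [ 2.4  8.6 14.4] z [ 79.2  94.1 103.6]
-y 85 y [-15.4  -8.3  -2.5] z [79.8 88.8 99.9]
cover [ 480.78661461 -321.91621804   17.30955021]
```

View pics/fin.png

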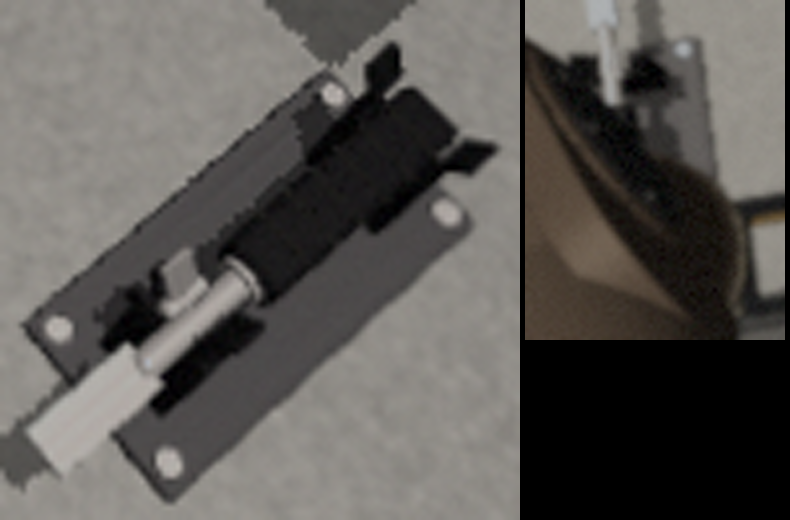

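The final crop shows the handle between the saddle cheeks (400,120) and the shaft in the clip, with the light jaw nose over it at (185,290). The jaw lip is where it was with the clip empty, so the jaw is closed. Heights stayed at home level after release, so I'm handing in.

```bash
python3 -c "
from h import *
st(); print(arm.sign_off())"
```

```text
clk 28.20 pos [414.8 202.4 216.2] xyaw -78.39 z [ 0.001  0.001 -1.   ] f [-0.8  0.3  0.3] tq [ 0.05 -0.    0.02] w 1.002 j [-0.16  0.22 -0.48  1.94  0.12  1.01 -2.06]
the job is handed in; nothing more can be done
None
```

I levered the cover off with the pry bar over the block's -x edge and laid it in the empty tray. The bar is back on its stand, and I handed the job in at 28.2 s.

**Order:** I laid the bar on clear bench while I moved the cover, then picked it up again, so everything was done in the order you asked. The fingers gripped the cover only after it had let go: it leaned 0.144 rad, as described.

**Last checks:**
- **Cover:** it lies flat in the tray, with its top about 17 mm above the bench and its centre within about 2 mm of the tray's middle.
- **Bar:** after release, the scene camera put the handle top at 87.6 mm, the shaft crown at 80.2 mm and the blade top at 77.8 mm. Fully home would be 87, 80 and 77 mm.
- **Jaw:** it looks closed over the shaft. I judged this from the pictures and the lip being where it was with the clip empty, because the jaw angle itself can't be read.
- **Forces:** the highest wrist force I read was about 21 N, while pressing the bar home. I only read it at the end of each move.

**What went wrong or disagreed:**
- My first grip on the bar missed because I lifted before the fingers had closed. The bar did not move.
- The cameras disagreed by about 3 mm on the stand's position, so I re-measured it up close before lowering the bar.
- I did not re-measure the other things on the bench at the end. None of them was touched knowingly.

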